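# Point out the uncapped port and its missing cap

## Task

Show your colleague what is still to be closed on the fibre drop terminal: point down at the port that has no cap, with the fingertips about 3 cm above the middle of it, and stay there for two seconds. Then point in the same way at the loose cap that fits it, the wider of the two lying on the table, for two seconds, and finish still pointing at it. Touch nothing at any time, and point at no other port or cap: pass well above them on the way.

Things in the scene. Friction and masses are not known exactly. Their poses are not given: they have to be found in the camera images.
- open_port_top (a point): centre of the mouth of the only port without a cap: an upright open grey plastic tube, 34 mm outer and 26 mm inner diameter, with a white ceramic pin (10 mm thick) standing inside it. The mouth is 75 mm above the table. It is one of four ports in a row, 65 mm apart, on top of a flat grey terminal box (100 x 290 x 45 mm); it may be any of the four. z is up; y runs along the row.
- capped_port1_top (a point): centre of the top of a capped port on the same box: closed by a ribbed black screw cap 40 mm in diameter, top 84 mm above the table. Not to be pointed at or touched.
- capped_port2_top (a point): the same, another capped port.
- capped_port3_top (a point): the same, the third capped port.
- wide_cap: the loose ribbed black screw cap that fits the open port, like the three fitted ones: 40 mm in diameter, 26 mm high, standing upright on the table to the right of the terminal box (robot's right, -y). Origin at the centre of its underside, z up. Loose and light; it must not be touched.
- narrow_cap: a loose ribbed black screw cap of the same form but too small for the port: 25 mm in diameter, 22 mm high, upright on the table in the same area, 12 cm or more from the wide one; which of the two lies nearer the robot varies. Origin at the centre of its underside. Not to be pointed at or touched.
Not all that is in view belongs to the job. What is shaped like the wide_cap but blue or pink is not meant.

How it is judged:
By the outcome, as a careful person would: the job done as asked, in the order asked, and still so for the second after the job is handed in, with the robot touching nothing.
It also fails if it takes over 38 s, if anything falls off the work surface, if the arm or the gripper's body presses on something with over 40 N, if the wrist force passes 120 N, or if a joint passes its speed limit or range.

## Robot

A 6-joint arm with a two-finger parallel gripper is mounted at the origin on the work surface. World frame = base frame: x ahead of the robot, y to its left, z up, the work surface at z = 0. Lengths are in mm, angles in rad, forces in N, time in s.
With the tool pointing down it reaches from about 350 to 850 mm from the base axis. Payload 8.1 kg.
Tool frame: the origin (TCP) lies on the centre line of the jaws, within the pads' length; the fingertips stand 14 mm ahead of it and the grasp point (between the pads) lies 5 mm behind it; z points along the fingers, y is the line along which they close (so a half turn about z gives the same grasp; the last joint's range is limited). The gripper opens to 85 mm and grips with 20 to 120 N. Pads are 22 mm wide; open, the fingers measure 114 mm over their backs; the gripper's body (76 mm by 85 mm) begins 54 mm behind the grasp point. The pads swing forward as they close: fully open they stand 13 mm farther back than shut.
Start: joints at [-1.386, 0.13, 1.488, -0, 1.523, -0.085], TCP at [159.943, -578.294, 245.292] pointing down, gripper open.
Joint ranges: [-2.96, 2.96], [-0.89, 2.26], [0.02, 2.5], [-1.34, 4.48], [0, 2.73], [-2.66, 2.66]. Speed limits (rad/s): [2.39, 2.39, 2.79, 3.14, 3.14, 3.14].

## Interface

Orientations are given as a unit quaternion [x, y, z, w].
In Python, from bench import * gives the robot as it stands. The module is installed in compiled form; this text tells all that it offers.
- The arm moves only by the tool servo_tool, never from a script. Its argument "series" is a list of rows, each an object of numbers: "tx", "ty", "tz": the shift along the tool's x, y, z in cm; "rx", "ry", "rz": the turn, a rotation vector about the tool's x, y, z in degrees; "jaw": the finger opening in cm, from 0 to 8.54. In form: [{"tx": .., "ty": .., "tz": .., "rx": .., "ry": .., "rz": .., "jaw": ..}, ...]. A call has exactly 10 rows; each row is the pose to reach, as a shift and turn from the pose commanded when the call began, along the tool's axes at that moment; what a row does not reach only later rows make up. A row lasts 1/12 s, in which the tool goes at most 41.7 mm and 7.16 degrees, less where a joint would pass 70% of its speed; a pose out of reach is approached as far as the arm can. A call with a gripper value outside its range is refused whole. The fingers move at their own pace and stop on an object; the grip force is fixed at half the most. Time passes only in rows, so rows that repeat a pose let the fingers close, or fill a call up. It gives the time, the measured TCP pose, the force, the opening and the grip force at its end, in the units of the state.
- observe(): the state, without advancing time (a new reading comes with each control period).
- capture(name): name is "scene" or "top" or "wrist"; returns (picture, depth): 400x640x3 uint8, red, green, blue; 400x640 float32, mm along the optical axis (not along the pixel's ray), 0 where there is no reading.
- calibration(name): a dict with "K" (3x3 intrinsics, pixels), "R" (3x3) and "t" (3): a world point X has camera coordinates R X + t. Camera axes: x right, y down, z forward; pixel columns grow to the right and rows downward; lengths in mm; the calibration is good to about 2 mm. A picture is of the moment at which its call begins: read the wrist's pose just before it. calibration takes no time and is no camera call; for the wrist camera it gives the pose at the moment of the call.
- close_job(): hands the job in; it is judged then, once.
The state is a dict: "time_s": time; "joint_positions": joint angles; "joint_vel": joint speeds; "tau": joint torques, N m; "ee_pos": TCP position; "eef_rot": TCP orientation; "contact_force": force on the tool from outside, world axes, zero at the start; "ft_torque": the same for the moment, N m; "opening": finger opening in mm; "gripper_force": force on a finger pad.
Only numpy, scipy, OpenCV 4.12 (cv2) and the standard library are available. Lean on these libraries where they do the work, as an engineer would, in place of code of your own. Each camera call takes 0.05 s, during which the arm holds its last target. There are 200 camera calls.

## Working session

There is one attempt and no reset: what is moved stays moved. The work goes in short steps, Python scripts to look and compute and a tool call to move; the robot and the scene stay as the last step left them, time stands still between calls to the robot, and variables do not carry over. Pictures are saved under pics/ and viewed, at most 10 in all, crops included, and the job is handed in when it is done.

Besides the shell and the picture viewer there is one more tool, called after ">>>" in YAML: its name, and indented under it one key for each argument. servo_tool: Moves the arm, as the interface text tells. Its arguments: {"type":"object","properties":{"series":{"type":"array"}},"required":["series"]}

```bash
mkdir -p pics
cat > h.py <<'E'
from bench import *
import numpy as np, cv2
def snap(n,f):
    c=calibration(n); p,d=capture(n); np.savez(f'pics/{f}.npz',p=p,d=d,**{k:np.array(c[k]) for k in 'KRt'}); cv2.imwrite(f'pics/{f}.png',p[:,:,::-1]); return c,p,d
def ray(c,u,v,z):
    K,R,t=[np.array(c[k],float) for k in 'KRt']
    o=-R.T@t; r=R.T@np.linalg.solve(K,[u,v,1.]); return o+r*(z-o[2])/r[2]
E
python3 - <<'E'
from h import *
o=observe(); print(o['time_s'],o['ee_pos'],o['eef_rot'],o['opening'])
for n in('top','scene'):
    c,p,d=snap(n,n); print(n,-np.array(c['R']).T@np.array(c['t']))
E
```

```text
0.0 [ 159.8560089  -577.7876633   244.24053953] [ 9.90914730e-01  1.34488525e-01 -5.72917664e-05 -9.11236899e-04] 85.12153188805527
top [ 403.54240672   -3.16332902 1020.43642312]
scene [1172.92518251 -258.75178037  777.57117313]
```

View pics/top.png

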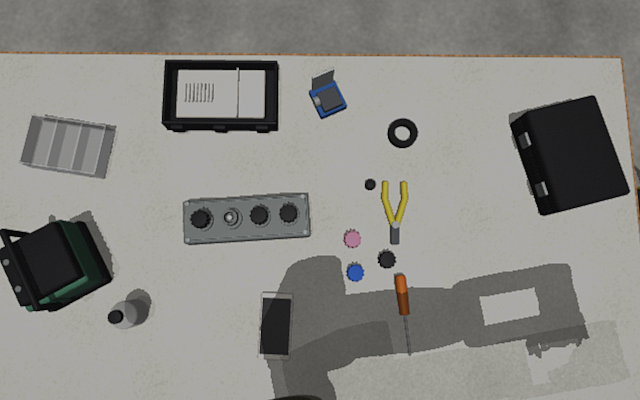

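View pics/scene.png

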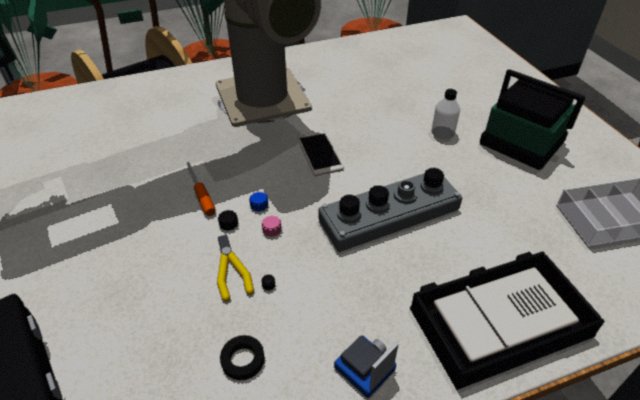

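The top view shows the open port with its white pin at about (231,217), with capped ports at (201,218), (260,215) and (289,213). The wide black cap is at (387,259) and the narrow one at (370,184); the pink and blue decoys are at (352,239) and (355,272). The scene view agrees: open port (406,187), wide cap (228,220).

Run:
```python
from h import *
def load(n): return np.load(f'pics/{n}.npz')
c=load('top'); p=c['p']; g=p.max(2)
def blob(p,u,v,r=18,th=60):
    m=(p.max(2)<th).astype(np.uint8); n,l,s,ce=cv2.connectedComponentsWithStats(m)
    best=min(range(1,n),key=lambda i:np.hypot(*(ce[i]-[u,v]))+(1e3 if s[i][4]<40 else 0)); return ce[best],s[best]
for nm,u,v,z in(('c1',201,218,84),('c2',260,215,84),('c3',289,213,84),('wide',387,259,26),('narrow',370,184,22)):
    q,s=blob(p,u,v); P=ray(c,*q,z); Q=ray(c,*(q+[s[2],0]),z); print(nm,q,s,P.round(1),np.linalg.norm(P-Q).round(1))
print('open',ray(c,231.5,217,75).round(1))
s=load('scene'); print('scene open',ray(s,406.5,185,75).round(1))
q,st=blob(s['p'],228,220); print('scene wide',q,st,ray(s,*q,15).round(1))
a=cv2.resize(p[190:245,180:315][:,:,::-1],None,fx=5.5,fy=5.5,interpolation=cv2.INTER_CUBIC); cv2.imwrite('pics/crop.png',a)
```

```text
c1 [200.59       218.34333333] [190 209  23  20 300] [522.5 224.6  84. ] 50.1
c2 [258.88505747 214.82375479] [250 206  18  19 261] [531.   97.7  84. ] 39.3
c3 [287.99607843 212.87058824] [279 204  18  19 255] [535.7  34.1  84. ] 39.4
wide [386.36936937 259.39189189] [378 251  18  17 222] [ 437.7 -190.1   26. ] 41.3
narrow [369.5505618  184.11235955] [365 179  10  11  89] [ 614.2 -154.9   22. ] 23.6
open [527.  158.9  75. ]
scene open [527.6 162.2  75. ]
scene wide [227.73981191 220.45141066] [218 211  20  20 319] [ 440.6 -194.8   15. ]
```

View pics/crop.png

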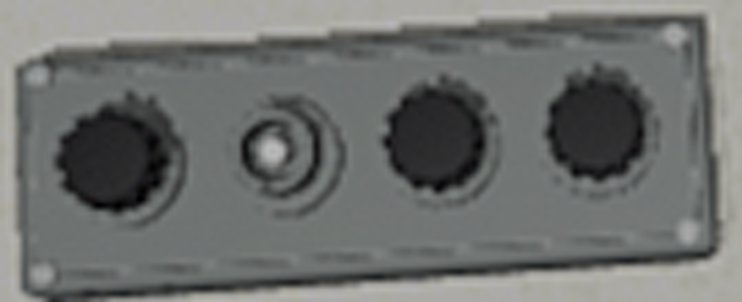

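>>> servo_tool:
  series:
    - {"tx": 1,"ty": -1,"tz": 0,"rx": 0,"ry": 0,"rz": 0,"jaw": 0}
    - {"tx": 3,"ty": -3.3,"tz": 0,"rx": 0,"ry": 0,"rz": 0,"jaw": 0}
    - {"tx": 5,"ty": -5.6,"tz": 0,"rx": 0,"ry": 0,"rz": 0,"jaw": 0}
    - {"tx": 7,"ty": -7.8,"tz": 0,"rx": 0,"ry": 0,"rz": 0,"jaw": 0}
    - {"tx": 9,"ty": -10,"tz": 0,"rx": 0,"ry": 0,"rz": 0,"jaw": 0}
    - {"tx": 11,"ty": -12.3,"tz": 0,"rx": 0,"ry": 0,"rz": 0,"jaw": 0}
    - {"tx": 13,"ty": -14.5,"tz": 0,"rx": 0,"ry": 0,"rz": 0,"jaw": 0}
    - {"tx": 15,"ty": -16.8,"tz": 0,"rx": 0,"ry": 0,"rz": 0,"jaw": 0}
    - {"tx": 17,"ty": -19,"tz": 0,"rx": 0,"ry": 0,"rz": 0,"jaw": 0}
    - {"tx": 18.4,"ty": -20.5,"tz": 0,"rx": 0,"ry": 0,"rz": 0,"jaw": 0}

```text
time_s: 0.93
ee_pos: [283.2, -329.4, 244.9]
eef_rot: [0.991, 0.135, 0.0, -0.001]
contact_force: [0.2, 0.9, 0.4]
opening: 0.0
gripper_force: 0.0
```

>>> servo_tool:
  series:
    - {"tx": 1,"ty": -1,"tz": 0,"rx": 0,"ry": 0,"rz": 0,"jaw": 0}
    - {"tx": 3,"ty": -3.3,"tz": 0,"rx": 0,"ry": 0,"rz": 0,"jaw": 0}
    - {"tx": 5,"ty": -5.6,"tz": 0,"rx": 0,"ry": 0,"rz": 0,"jaw": 0}
    - {"tx": 7,"ty": -7.8,"tz": 0,"rx": 0,"ry": 0,"rz": 0,"jaw": 0}
    - {"tx": 9,"ty": -10,"tz": 0,"rx": 0,"ry": 0,"rz": 0,"jaw": 0}
    - {"tx": 11,"ty": -12.3,"tz": 0,"rx": 0,"ry": 0,"rz": 0,"jaw": 0}
    - {"tx": 13,"ty": -14.5,"tz": 0,"rx": 0,"ry": 0,"rz": 0,"jaw": 0}
    - {"tx": 15,"ty": -16.8,"tz": 0,"rx": 0,"ry": 0,"rz": 0,"jaw": 0}
    - {"tx": 17,"ty": -19,"tz": 0,"rx": 0,"ry": 0,"rz": 0,"jaw": 0}
    - {"tx": 18.4,"ty": -20.5,"tz": 0,"rx": 0,"ry": 0,"rz": 0,"jaw": 0}

```text
time_s: 1.77
ee_pos: [405.8, -82.7, 245.0]
eef_rot: [0.991, 0.135, 0.0, -0.0]
contact_force: [0.9, -0.1, 0.5]
opening: 0.0
gripper_force: 0.0
```

>>> servo_tool:
  series:
    - {"tx": 2,"ty": -2.2,"tz": 0,"rx": 0,"ry": 0,"rz": 0,"jaw": 0}
    - {"tx": 4,"ty": -4.5,"tz": 0,"rx": 0,"ry": 0,"rz": 0,"jaw": 0}
    - {"tx": 6,"ty": -6.7,"tz": 0,"rx": 0,"ry": 0,"rz": 0,"jaw": 0}
    - {"tx": 8,"ty": -9,"tz": 0,"rx": 0,"ry": 0,"rz": 0,"jaw": 0}
    - {"tx": 10,"ty": -11.2,"tz": 0,"rx": 0,"ry": 0,"rz": 0,"jaw": 0}
    - {"tx": 12,"ty": -13.4,"tz": 0,"rx": 0,"ry": 0,"rz": 0,"jaw": 0}
    - {"tx": 14,"ty": -15.6,"tz": 0,"rx": 0,"ry": 0,"rz": 0,"jaw": 0}
    - {"tx": 16,"ty": -17.9,"tz": 0,"rx": 0,"ry": 0,"rz": 0,"jaw": 0}
    - {"tx": 18.3,"ty": -20.5,"tz": 0,"rx": 0,"ry": 0,"rz": 0,"jaw": 0}
    - {"tx": 18.3,"ty": -20.5,"tz": 0,"rx": 0,"ry": 0,"rz": 0,"jaw": 0}

```text
time_s: 2.6
ee_pos: [527.9, 165.9, 243.9]
eef_rot: [0.991, 0.136, -0.001, -0.001]
contact_force: [-0.1, -0.5, -0.5]
opening: 0.0
gripper_force: 0.0
```

Run:
```python
from h import *
print([observe()['ee_pos'].round(1) if hasattr(observe()['ee_pos'],'round') else observe()['ee_pos']])
c,p,d=snap('wrist','w1'); c2,p2,d2=snap('scene','s1'); print(observe()['ee_pos'])
a=np.vstack([p,p2]); 
cv2.imwrite('pics/both.png',cv2.resize(a,(480,600))[:,:,::-1])
```

```text
[array([527.9, 165.9, 243.9])]
[526.75379371 162.28936318 244.21150845]
```

View pics/w1.png

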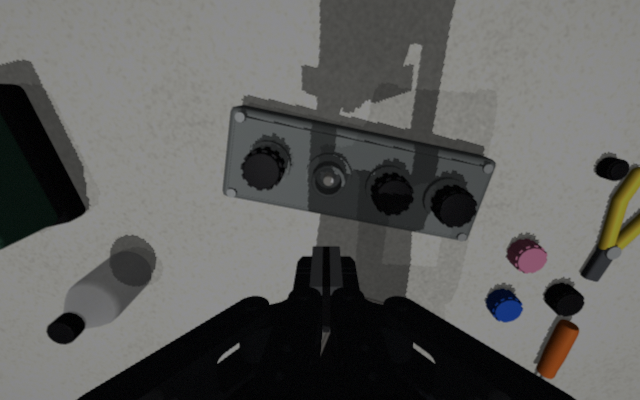

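View pics/s1.png

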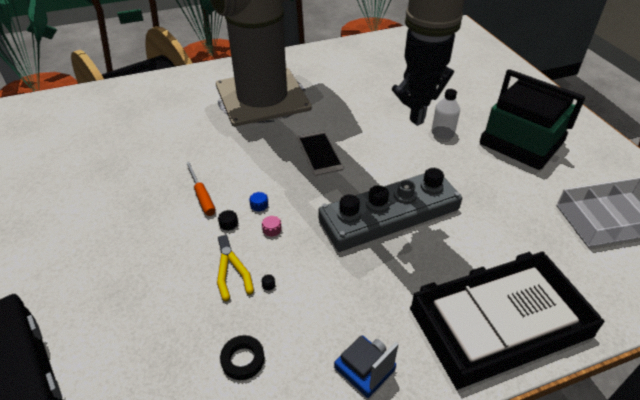

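The wrist view shows the open port at (329,178) between capped ones at (264,166) and (391,190), and the wide cap at (565,298). In the scene view the closed fingertips are at about (418,122).

Run:
```python
from h import *
s=np.load('pics/s1.npz'); w=np.load('pics/w1.npz')
for z in(216,224,232,240):
    q=s['K']@(s['R']@[527,162,z]+s['t']); print(z,(q/q[2])[:2].round(1))
p=s['p']; print(p[112:130,410:428].max(2))
print('open',ray(w,328.5,177,75),'wide',ray(w,566,296,26))
g=cv2.GaussianBlur(w['p'].max(2),(3,3),0)
print(ray(w,329.5,175,75))
a=w['p'][140:220,230:490][:,:,::-1]; cv2.imwrite('pics/c2.png',cv2.resize(cv2.convertScaleAbs(a,alpha=2),None,fx=3,fy=3))
```

```text
216 [415.1 128.7]
224 [415.7 125.1]
232 [416.2 121.6]
240 [416.8 117.9]
[[102  30  10   7   7   8   8  11  20  34  34  39  27  20  35  48 120 180]
 [ 91  26   8  11   6   6   2  12  15  35  39  36  30  24  35  53 132 184]
 [ 74  20   9   7   9   9  13  10  22  35  39  36  25  26  39  63 139 189]
 [ 55  12  14   4   6   7   5   2  25  38  41  35  22  30  37  78 149 187]
 [ 49  12   7   9  13  11   9  11  28  38  42  32  24  30  41  96 163 190]
 [ 41  13   8   7   5   5  16  21  29  38  40  32  21  34  54 125 178 192]
 [ 42  11  14   6  12  10   5  21  34  38  41  28  23  41  82 148 186 190]
 [ 65  18  10   6  10  11   5  18  33  42  38  27  25  50 116 172 189 190]
 [114  42  12   9   7   6  14  22  37  40  37  26  32  63 137 185 191 192]
 [154  93  34  12   1   9  15  24  38  39  35  19  36  73 148 186 192 192]
 [179 152 100  52  18  10  16  27  39  40  34  31  47 103 160 190 191 191]
 [191 181 166 125  75  37  31  37  40  46  44  70 111 155 181 188 188 190]
 [193 191 187 175 145  96  55  47  54  82 118 147 170 180 190 190 192 191]
 [191 194 194 192 183 162 120  98 124 156 172 182 189 191 190 193 192 194]
 [194 193 194 194 192 188 176 169 174 186 190 190 190 192 194 192 192 192]
 [195 194 193 193 191 194 190 190 189 190 190 191 188 194 191 190 193 190]
 [194 195 195 194 194 192 192 193 191 189 190 192 188 191 192 189 190 189]
 [196 192 194 196 193 192 190 192 191 193 190 192 189 190 187 190 184 188]]
open [531.11998959 165.68161611  75.        ] wide [ 447.72192334 -179.43776227   26.        ]
[533.32482474 165.28958522  75.        ]
```

View pics/c2.png

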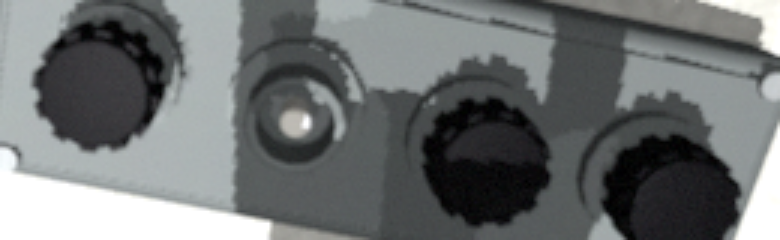

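The fingertip height agrees with the stated 14 mm, and the port position is (527, 162). I'll descend straight down and hold.

>>> servo_tool:
  series:
    - {"tx": 0,"ty": 0,"tz": 1,"rx": 0,"ry": 0,"rz": 0,"jaw": 0}
    - {"tx": 0,"ty": 0,"tz": 3,"rx": 0,"ry": 0,"rz": 0,"jaw": 0}
    - {"tx": 0,"ty": 0,"tz": 5,"rx": 0,"ry": 0,"rz": 0,"jaw": 0}
    - {"tx": 0,"ty": 0,"tz": 7,"rx": 0,"ry": 0,"rz": 0,"jaw": 0}
    - {"tx": 0,"ty": 0,"tz": 9,"rx": 0,"ry": 0,"rz": 0,"jaw": 0}
    - {"tx": 0,"ty": 0,"tz": 10.5,"rx": 0,"ry": 0,"rz": 0,"jaw": 0}
    - {"tx": 0,"ty": 0,"tz": 11.5,"rx": 0,"ry": 0,"rz": 0,"jaw": 0}
    - {"tx": 0,"ty": 0,"tz": 12.2,"rx": 0,"ry": 0,"rz": 0,"jaw": 0}
    - {"tx": 0,"ty": 0,"tz": 12.6,"rx": 0,"ry": 0,"rz": 0,"jaw": 0}
    - {"tx": 0,"ty": 0,"tz": 12.6,"rx": 0,"ry": 0,"rz": 0,"jaw": 0}

```text
time_s: 3.53
ee_pos: [526.8, 160.8, 118.8]
eef_rot: [0.991, 0.134, -0.0, 0.0]
contact_force: [0.5, -0.3, -0.1]
opening: 0.4
gripper_force: 0.0
```

Run:
```python
from h import *
capture('top'); print(observe()['ee_pos'])
c,p,d=snap('wrist','w2'); c2,p2,d2=snap('scene','s2'); print(observe()['ee_pos'])
k=p2[110:240,330:480]; a=p[100:,160:480]
cv2.imwrite('pics/c3.png',np.hstack([cv2.resize(a,(480,450)),cv2.resize(k,(320,450))*1])[:,:,::-1])
q=np.array(c2['K'])@(np.array(c2['R'])@[527,162,75]+c2['t']); print(q/q[2])
q=np.array(c['K'])@(np.array(c['R'])@[527,162,75]+c['t']); print(q/q[2])
```

```text
[527.25437922 161.05906195 119.62806406]
[527.83209488 161.35378638 120.43883546]
[406.24952419 184.82884964   1.        ]
[326.1055554  235.45006805   1.        ]
```

View pics/c3.png

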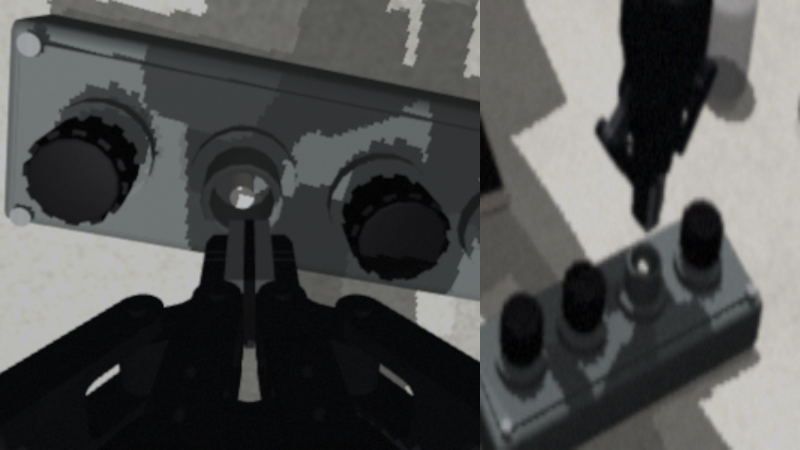

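The fingertips are above the open port's mouth (wrist pixel about (321,231), predicted (326,235), so about 2–3 mm off). I'll nudge 2 mm and hold.

>>> servo_tool:
  series:
    - {"tx": 0.1,"ty": -0.2,"tz": 0,"rx": 0,"ry": 0,"rz": 0,"jaw": 0}
    - {"tx": 0.1,"ty": -0.2,"tz": 0,"rx": 0,"ry": 0,"rz": 0,"jaw": 0}
    - {"tx": 0.1,"ty": -0.2,"tz": 0,"rx": 0,"ry": 0,"rz": 0,"jaw": 0}
    - {"tx": 0.1,"ty": -0.2,"tz": 0,"rx": 0,"ry": 0,"rz": 0,"jaw": 0}
    - {"tx": 0.1,"ty": -0.2,"tz": 0,"rx": 0,"ry": 0,"rz": 0,"jaw": 0}
    - {"tx": 0.1,"ty": -0.2,"tz": 0,"rx": 0,"ry": 0,"rz": 0,"jaw": 0}
    - {"tx": 0.1,"ty": -0.2,"tz": 0,"rx": 0,"ry": 0,"rz": 0,"jaw": 0}
    - {"tx": 0.1,"ty": -0.2,"tz": 0,"rx": 0,"ry": 0,"rz": 0,"jaw": 0}
    - {"tx": 0.1,"ty": -0.2,"tz": 0,"rx": 0,"ry": 0,"rz": 0,"jaw": 0}
    - {"tx": 0.1,"ty": -0.2,"tz": 0,"rx": 0,"ry": 0,"rz": 0,"jaw": 0}

```text
time_s: 4.52
ee_pos: [527.5, 163.5, 119.3]
eef_rot: [0.991, 0.134, -0.0, -0.0]
contact_force: [0.1, -0.4, 0.1]
opening: -0.2
gripper_force: 0.0
```

>>> servo_tool:
  series:
    - {"tx": 0,"ty": 0,"tz": 0,"rx": 0,"ry": 0,"rz": 0,"jaw": 0}
    - {"tx": 0,"ty": 0,"tz": 0,"rx": 0,"ry": 0,"rz": 0,"jaw": 0}
    - {"tx": 0,"ty": 0,"tz": 0,"rx": 0,"ry": 0,"rz": 0,"jaw": 0}
    - {"tx": 0,"ty": 0,"tz": 0,"rx": 0,"ry": 0,"rz": 0,"jaw": 0}
    - {"tx": 0,"ty": 0,"tz": 0,"rx": 0,"ry": 0,"rz": 0,"jaw": 0}
    - {"tx": 0,"ty": 0,"tz": 0,"rx": 0,"ry": 0,"rz": 0,"jaw": 0}
    - {"tx": 0,"ty": 0,"tz": 0,"rx": 0,"ry": 0,"rz": 0,"jaw": 0}
    - {"tx": 0,"ty": 0,"tz": 0,"rx": 0,"ry": 0,"rz": 0,"jaw": 0}
    - {"tx": 0,"ty": 0,"tz": 0,"rx": 0,"ry": 0,"rz": 0,"jaw": 0}
    - {"tx": 0,"ty": 0,"tz": 0,"rx": 0,"ry": 0,"rz": 0,"jaw": 0}

```text
time_s: 5.35
ee_pos: [527.5, 163.5, 119.3]
eef_rot: [0.991, 0.134, -0.0, -0.0]
contact_force: [-0.3, -0.4, 0.2]
opening: -0.1
gripper_force: 0.0
```

>>> servo_tool:
  series:
    - {"tx": 0,"ty": 0,"tz": 0,"rx": 0,"ry": 0,"rz": 0,"jaw": 0}
    - {"tx": 0,"ty": 0,"tz": 0,"rx": 0,"ry": 0,"rz": 0,"jaw": 0}
    - {"tx": 0,"ty": 0,"tz": 0,"rx": 0,"ry": 0,"rz": 0,"jaw": 0}
    - {"tx": 0,"ty": 0,"tz": 0,"rx": 0,"ry": 0,"rz": 0,"jaw": 0}
    - {"tx": 0,"ty": 0,"tz": 0,"rx": 0,"ry": 0,"rz": 0,"jaw": 0}
    - {"tx": 0,"ty": 0,"tz": 0,"rx": 0,"ry": 0,"rz": 0,"jaw": 0}
    - {"tx": 0,"ty": 0,"tz": 0,"rx": 0,"ry": 0,"rz": 0,"jaw": 0}
    - {"tx": 0,"ty": 0,"tz": 0,"rx": 0,"ry": 0,"rz": 0,"jaw": 0}
    - {"tx": 0,"ty": 0,"tz": 0,"rx": 0,"ry": 0,"rz": 0,"jaw": 0}
    - {"tx": 0,"ty": 0,"tz": 0,"rx": 0,"ry": 0,"rz": 0,"jaw": 0}

```text
time_s: 6.18
ee_pos: [527.5, 163.5, 119.3]
eef_rot: [0.991, 0.134, -0.0, 0.0]
contact_force: [-0.3, 0.1, -0.5]
opening: -0.1
gripper_force: 0.0
```

>>> servo_tool:
  series:
    - {"tx": 0,"ty": 0,"tz": 0,"rx": 0,"ry": 0,"rz": 0,"jaw": 0}
    - {"tx": 0,"ty": 0,"tz": -1,"rx": 0,"ry": 0,"rz": 0,"jaw": 0}
    - {"tx": 0,"ty": 0,"tz": -3,"rx": 0,"ry": 0,"rz": 0,"jaw": 0}
    - {"tx": 0,"ty": 0,"tz": -5,"rx": 0,"ry": 0,"rz": 0,"jaw": 0}
    - {"tx": 0,"ty": 0,"tz": -7,"rx": 0,"ry": 0,"rz": 0,"jaw": 0}
    - {"tx": 0,"ty": 0,"tz": -9,"rx": 0,"ry": 0,"rz": 0,"jaw": 0}
    - {"tx": 0,"ty": 0,"tz": -11,"rx": 0,"ry": 0,"rz": 0,"jaw": 0}
    - {"tx": 0,"ty": 0,"tz": -12,"rx": 0,"ry": 0,"rz": 0,"jaw": 0}
    - {"tx": 0,"ty": 0,"tz": -12.6,"rx": 0,"ry": 0,"rz": 0,"jaw": 0}
    - {"tx": 0,"ty": 0,"tz": -12.6,"rx": 0,"ry": 0,"rz": 0,"jaw": 0}

```text
time_s: 7.02
ee_pos: [528.2, 163.7, 247.0]
eef_rot: [0.991, 0.135, 0.001, -0.0]
contact_force: [0.3, 0.9, 0.5]
opening: -0.0
gripper_force: 0.0
```

>>> servo_tool:
  series:
    - {"tx": -0.5,"ty": 0.9,"tz": 0,"rx": 0,"ry": 0,"rz": 0,"jaw": 0}
    - {"tx": -1.5,"ty": 2.7,"tz": 0,"rx": 0,"ry": 0,"rz": 0,"jaw": 0}
    - {"tx": -3,"ty": 5.3,"tz": 0,"rx": 0,"ry": 0,"rz": 0,"jaw": 0}
    - {"tx": -4.5,"ty": 7.9,"tz": 0,"rx": 0,"ry": 0,"rz": 0,"jaw": 0}
    - {"tx": -6,"ty": 10.6,"tz": 0,"rx": 0,"ry": 0,"rz": 0,"jaw": 0}
    - {"tx": -7.5,"ty": 13.2,"tz": 0,"rx": 0,"ry": 0,"rz": 0,"jaw": 0}
    - {"tx": -9,"ty": 15.8,"tz": 0,"rx": 0,"ry": 0,"rz": 0,"jaw": 0}
    - {"tx": -10.5,"ty": 18.5,"tz": 0,"rx": 0,"ry": 0,"rz": 0,"jaw": 0}
    - {"tx": -12,"ty": 21.1,"tz": 0,"rx": 0,"ry": 0,"rz": 0,"jaw": 0}
    - {"tx": -13,"ty": 22.9,"tz": 0,"rx": 0,"ry": 0,"rz": 0,"jaw": 0}

```text
time_s: 7.85
ee_pos: [461.2, -94.3, 243.4]
eef_rot: [0.991, 0.134, -0.002, -0.0]
contact_force: [-0.3, 0.0, 0.3]
opening: 0.3
gripper_force: 0.0
```

>>> servo_tool:
  series:
    - {"tx": -1,"ty": 1.8,"tz": 0,"rx": 0,"ry": 0,"rz": 0,"jaw": 0}
    - {"tx": -2,"ty": 3.6,"tz": 0,"rx": 0,"ry": 0,"rz": 0,"jaw": 0}
    - {"tx": -3,"ty": 5.4,"tz": 0,"rx": 0,"ry": 0,"rz": 0,"jaw": 0}
    - {"tx": -4,"ty": 7.1,"tz": 0,"rx": 0,"ry": 0,"rz": 0,"jaw": 0}
    - {"tx": -4.7,"ty": 8.4,"tz": 0,"rx": 0,"ry": 0,"rz": 0,"jaw": 0}
    - {"tx": -5.1,"ty": 8.9,"tz": 0,"rx": 0,"ry": 0,"rz": 0,"jaw": 0}
    - {"tx": -5.1,"ty": 8.9,"tz": 0,"rx": 0,"ry": 0,"rz": 0,"jaw": 0}
    - {"tx": -5.1,"ty": 8.9,"tz": 0,"rx": 0,"ry": 0,"rz": 0,"jaw": 0}
    - {"tx": -5.1,"ty": 8.9,"tz": 0,"rx": 0,"ry": 0,"rz": 0,"jaw": 0}
    - {"tx": -5.1,"ty": 8.9,"tz": 0,"rx": 0,"ry": 0,"rz": 0,"jaw": 0}

```text
time_s: 8.68
ee_pos: [437.9, -190.4, 245.1]
eef_rot: [0.991, 0.135, -0.0, -0.0]
contact_force: [-0.9, -0.2, -0.4]
opening: -0.6
gripper_force: 0.0
```

Run:
```python
from h import *
c,p,d=snap('wrist','w3'); print(observe()['ee_pos'])
q=np.array(c['K'])@(np.array(c['R'])@[438,-191,26]+c['t']); q/=q[2]; print(q)
m=cv2.morphologyEx((p.max(2)<70).astype(np.uint8),cv2.MORPH_OPEN,np.ones((3,3)))
n,l,s,ce=cv2.connectedComponentsWithStats(m)
for i in range(1,n):
    if 300<s[i][4]<6000: print(s[i],ce[i],ray(c,*ce[i],15).round(1))
```

```text
[ 438.01705224 -190.45686509  245.19446886]
[327.55368334 168.26072603   1.        ]
[   0    0  148   38 2944] [89.26528533 11.72486413] [526.5  81.9  15. ]
[ 165    0   29   77 1743] [179.19449225  36.64142283] [528.   -7.9  15. ]
[ 346    0   77  143 2334] [375.53513282  82.09725793] [ 540.2 -215.9   15. ]
[ 311  135   35   51 1132] [328.65812721 164.01590106] [ 440.7 -191.6   15. ]
[ 242  155   41   40 1161] [261.4918174  173.96210164] [ 408.1 -118.7   15. ]
[  70  174   74  106 5640] [104.82783688 223.57588652] [293.8  55.9  15. ]
```

View pics/w3.png

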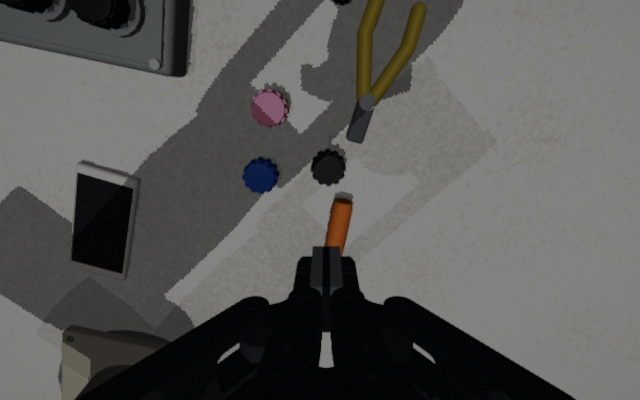

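The wide black cap sits at (328,167), matching the predicted (327.5,168). The blue and pink ones are well to its left. I'll descend onto it and hold.

>>> servo_tool:
  series:
    - {"tx": 0,"ty": 0,"tz": 1,"rx": 0,"ry": 0,"rz": 0,"jaw": 0}
    - {"tx": 0,"ty": 0,"tz": 3.5,"rx": 0,"ry": 0,"rz": 0,"jaw": 0}
    - {"tx": 0,"ty": 0,"tz": 6.5,"rx": 0,"ry": 0,"rz": 0,"jaw": 0}
    - {"tx": 0,"ty": 0,"tz": 9.5,"rx": 0,"ry": 0,"rz": 0,"jaw": 0}
    - {"tx": 0,"ty": 0,"tz": 12,"rx": 0,"ry": 0,"rz": 0,"jaw": 0}
    - {"tx": 0,"ty": 0,"tz": 14,"rx": 0,"ry": 0,"rz": 0,"jaw": 0}
    - {"tx": 0,"ty": 0,"tz": 15.5,"rx": 0,"ry": 0,"rz": 0,"jaw": 0}
    - {"tx": 0,"ty": 0,"tz": 16.7,"rx": 0,"ry": 0,"rz": 0,"jaw": 0}
    - {"tx": 0,"ty": 0,"tz": 17.3,"rx": 0,"ry": 0,"rz": 0,"jaw": 0}
    - {"tx": 0,"ty": 0,"tz": 17.5,"rx": 0,"ry": 0,"rz": 0,"jaw": 0}

```text
time_s: 9.57
ee_pos: [437.2, -190.6, 69.0]
eef_rot: [0.991, 0.135, -0.001, -0.001]
contact_force: [-0.2, -0.2, -0.8]
opening: 0.0
gripper_force: 0.0
```

Run:
```python
from h import *
c,p,d=snap('wrist','w4'); c2,p2,d2=snap('scene','s4'); print(observe()['ee_pos'])
k=p2[150:280,160:310]; a=p[100:,160:480]
cv2.imwrite('pics/c4.png',np.hstack([cv2.resize(a,(480,450)),cv2.resize(k,(320,450))])[:,:,::-1])
q=np.array(c['K'])@(np.array(c['R'])@[438,-191,26]+c['t']); print((q/q[2]-[160,100,0])*[1.5,1.5,1])
```

```text
[ 438.04233606 -191.20560096   70.47406866]
[253.14423505 203.26364488   1.        ]
```

View pics/c4.png

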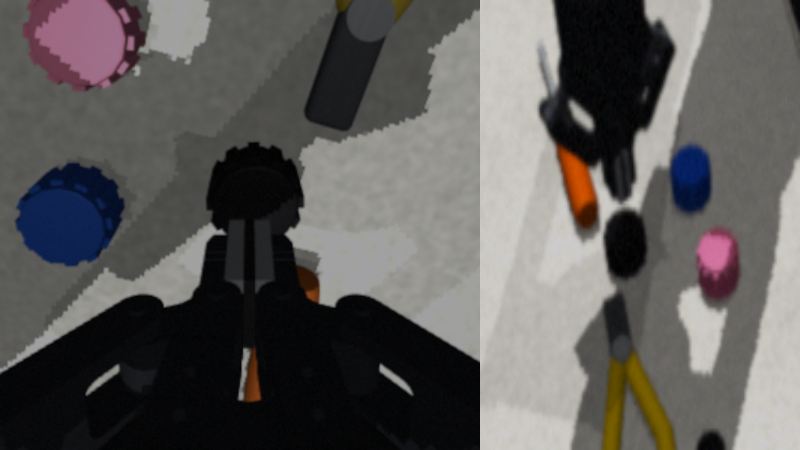

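The fingertips are centred on the wide cap (crop centre about (253,200), predicted (253,203)), about 3 cm above it and touching nothing. I'll hold here.

>>> servo_tool:
  series:
    - {"tx": 0,"ty": 0,"tz": 0,"rx": 0,"ry": 0,"rz": 0,"jaw": 0}
    - {"tx": 0,"ty": 0,"tz": 0,"rx": 0,"ry": 0,"rz": 0,"jaw": 0}
    - {"tx": 0,"ty": 0,"tz": 0,"rx": 0,"ry": 0,"rz": 0,"jaw": 0}
    - {"tx": 0,"ty": 0,"tz": 0,"rx": 0,"ry": 0,"rz": 0,"jaw": 0}
    - {"tx": 0,"ty": 0,"tz": 0,"rx": 0,"ry": 0,"rz": 0,"jaw": 0}
    - {"tx": 0,"ty": 0,"tz": 0,"rx": 0,"ry": 0,"rz": 0,"jaw": 0}
    - {"tx": 0,"ty": 0,"tz": 0,"rx": 0,"ry": 0,"rz": 0,"jaw": 0}
    - {"tx": 0,"ty": 0,"tz": 0,"rx": 0,"ry": 0,"rz": 0,"jaw": 0}
    - {"tx": 0,"ty": 0,"tz": 0,"rx": 0,"ry": 0,"rz": 0,"jaw": 0}
    - {"tx": 0,"ty": 0,"tz": 0,"rx": 0,"ry": 0,"rz": 0,"jaw": 0}

```text
time_s: 10.5
ee_pos: [437.8, -191.2, 70.3]
eef_rot: [0.991, 0.134, -0.0, -0.0]
contact_force: [1.2, 0.1, 0.3]
opening: -0.2
gripper_force: 0.0
```

>>> servo_tool:
  series:
    - {"tx": 0,"ty": 0,"tz": 0,"rx": 0,"ry": 0,"rz": 0,"jaw": 0}
    - {"tx": 0,"ty": 0,"tz": 0,"rx": 0,"ry": 0,"rz": 0,"jaw": 0}
    - {"tx": 0,"ty": 0,"tz": 0,"rx": 0,"ry": 0,"rz": 0,"jaw": 0}
    - {"tx": 0,"ty": 0,"tz": 0,"rx": 0,"ry": 0,"rz": 0,"jaw": 0}
    - {"tx": 0,"ty": 0,"tz": 0,"rx": 0,"ry": 0,"rz": 0,"jaw": 0}
    - {"tx": 0,"ty": 0,"tz": 0,"rx": 0,"ry": 0,"rz": 0,"jaw": 0}
    - {"tx": 0,"ty": 0,"tz": 0,"rx": 0,"ry": 0,"rz": 0,"jaw": 0}
    - {"tx": 0,"ty": 0,"tz": 0,"rx": 0,"ry": 0,"rz": 0,"jaw": 0}
    - {"tx": 0,"ty": 0,"tz": 0,"rx": 0,"ry": 0,"rz": 0,"jaw": 0}
    - {"tx": 0,"ty": 0,"tz": 0,"rx": 0,"ry": 0,"rz": 0,"jaw": 0}

```text
time_s: 11.33
ee_pos: [437.8, -191.2, 70.3]
eef_rot: [0.991, 0.134, -0.0, -0.0]
contact_force: [-0.1, 0.7, -0.2]
opening: 0.3
gripper_force: 0.0
```

>>> servo_tool:
  series:
    - {"tx": 0,"ty": 0,"tz": 0,"rx": 0,"ry": 0,"rz": 0,"jaw": 0}
    - {"tx": 0,"ty": 0,"tz": 0,"rx": 0,"ry": 0,"rz": 0,"jaw": 0}
    - {"tx": 0,"ty": 0,"tz": 0,"rx": 0,"ry": 0,"rz": 0,"jaw": 0}
    - {"tx": 0,"ty": 0,"tz": 0,"rx": 0,"ry": 0,"rz": 0,"jaw": 0}
    - {"tx": 0,"ty": 0,"tz": 0,"rx": 0,"ry": 0,"rz": 0,"jaw": 0}
    - {"tx": 0,"ty": 0,"tz": 0,"rx": 0,"ry": 0,"rz": 0,"jaw": 0}
    - {"tx": 0,"ty": 0,"tz": 0,"rx": 0,"ry": 0,"rz": 0,"jaw": 0}
    - {"tx": 0,"ty": 0,"tz": 0,"rx": 0,"ry": 0,"rz": 0,"jaw": 0}
    - {"tx": 0,"ty": 0,"tz": 0,"rx": 0,"ry": 0,"rz": 0,"jaw": 0}
    - {"tx": 0,"ty": 0,"tz": 0,"rx": 0,"ry": 0,"rz": 0,"jaw": 0}

```text
time_s: 12.17
ee_pos: [437.8, -191.2, 70.3]
eef_rot: [0.991, 0.134, 0.0, 0.0]
contact_force: [0.1, -0.1, 0.4]
opening: -0.0
gripper_force: 0.0
```

```bash
python3 -c "
from bench import *
print(observe()['time_s'],observe()['ee_pos']); print(close_job())"
```

```text
12.1667 [ 437.83775866 -191.24518506   70.29497908]
the job is handed in; nothing more can be done
None
```

I pointed at the open port and then at the wide cap, each from about 3 cm above for over 2 s, with no sign of contact, and handed the job in at 12.2 s with the arm still over the cap.

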